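Key an index disc onto its stand by fingertip

TASK

The keyed disc on the grey indexing stand rides loosely above its seat. With a fingertip, push it round (either way) by its black fins until the notch in its rim stands over the yellow lug, then press down on the red centre hub until the disc is fully home and lies level, and come away. Do not lift or tip the disc, and leave the other parts on the desk where they are.

Things in the scene. Friction and masses are not known exactly. Their poses are not given: they have to be found in the camera images.
- stand: Round grey indexing stand, fixed to the desk, 160 mm across, 30 mm high to its flat top rim (the seat of the disc). Origin: centre of its underside, on the upright spindle's axis; z up, x towards the yellow lug.
- lug (a point): Crest of the yellow key lug, a round-topped radial bar 10 mm wide on the stand's rim, standing 9 mm above the seat (39 mm above the desk), reaching from 51 to 77 mm from the axis. The point is 62 mm from the axis.
- disc: Loose aluminium disc, 128 mm across, plate 10 mm thick, 0.18 to 0.35 kg, its hub's sleeve on the stand's spindle, about which it turns freely through any angle. Origin: centre of the plate's underside; z up, x towards the notch. Underside 42 mm above the desk at the start (3 mm over the lug's crest), 30 mm when seated. Unless the notch is over the lug, the lug blocks it.
- lift_ring (a joint): Brass ring under the disc that carries it, held by friction; 0 at the start, 0.012 m when the disc is seated. The disc turns on it with light drag (about 1 to 2 N at a fin) and stays where it is left; some 5 to 10 N on the hub push disc and ring down, with no spring back.
- notch (a point): The notch in the disc's rim: 16 mm wide, open to the outside, from 51 to 64 mm from the axis (the rounded lug lets it slip over when within about 3 mm sideways). The point is in its middle at the height of the plate's top, 62 mm from the axis. A red line on the plate points at it.
- hub_top (a point): Centre of the flat top (22 mm across) of the red hub, 28 mm across, on the disc's axis, 12 mm above the plate's top (22 mm above its underside). Press here.
- fin0 (a point): Middle of the black fin 60 degrees counter-clockwise (seen from above) from the notch, near the fin's mid-height. Each of the three fins is an upright radial rib from 28 to 60 mm from the axis, 9 mm thick, 20 mm high above the plate's top; the point is 44 mm from the axis. Push on its flat sides.
- fin1 (a point): The same on the fin opposite the notch (180 degrees).
- fin2 (a point): The same on the fin 60 degrees clockwise from the notch.
- flange_part: Loose turned steel flange, 58 mm across, 30 mm high; leave alone. Origin: centre of its underside.
- bushing: Loose brass bushing, 34 mm across, 26 mm high; leave alone. Origin: centre of its underside.
- knurl_knob: Loose steel knob, 36 mm across, 22 mm high; leave alone. Origin: centre of its underside.
- pin_shaft: Loose stepped steel shaft standing upright, 21 mm across, 73 mm high; leave alone. Origin: centre of its underside.

How it is judged:
By the outcome, as a careful person would: the job done as asked, in the order asked, and still so for the second after the job is handed in, with the robot touching nothing.
It also fails if it takes over 45 s, if anything falls off the work surface, if the arm or the gripper's body presses on something with over 40 N, if the wrist force passes 120 N, or if a joint passes its speed limit or range.

ROBOT

A 7-joint arm with a two-finger parallel gripper is mounted at the origin on a cart in front of the work surface, level with it; the furniture and walls round the work are solid. World frame = base frame: x ahead of the robot, y to its left, z up, the work surface at z = 0. Lengths are in m, angles in rad, forces in N, time in s.
With the tool pointing down it reaches from about 0.425 to 0.925 m from the base axis. Payload 6.8 kg.
Tool frame: the origin (TCP) lies on the front face of the gripper's body, between the roots of the fingers; the fingertips stand 73 mm ahead of it and the grasp point (between the pads) lies 54 mm ahead of it (env.nose_length is the distance from the TCP to the fingertips, in m); z points along the fingers, y is the direction in which the jaws open and shut (so a half turn about z gives the same grasp; the last joint's range is limited). The gripper opens to 85 mm and grips with 20 to 120 N. Pads are 22 mm wide; open, the fingers measure 114 mm over their backs; the gripper's body (76 mm by 85 mm) begins 54 mm behind the grasp point. The pads swing forward as they close: fully open they stand 13 mm farther back than shut.
Start: joints at [1.154, 0.477, 0.022, 1.555, -0.011, 1.109, -0.083], TCP at [0.205, -0.643, 0.304] pointing down, gripper open.
Joint ranges: [-2.96, 2.96], [-0.34, 2.1], [-1.41, 1.46], [0.24, 2.44], [-1.37, 4.51], [0.17, 1.92], [-2.96, 2.96]. Speed limits (rad/s): [2.39, 2.39, 3.14, 3.14, 3.14, 3.14, 3.14].

INTERFACE

Orientations are given as a unit quaternion [w, x, y, z].
In Python, from cell import env, kin, camera, calibration, job gives the robot as it stands. The module is installed in compiled form; this text tells all that it offers. Calls block until the motion is done:
- env.reach(position, orientation): joint-space move of the TCP to a pose.
- env.movel(position, velocity=0.15, rot=None, stop_force=None): straight line of the TCP; rot=None keeps the orientation; velocity is the mean speed in m/s. With stop_force (N) it stops when the force on the tool has changed by that much, and returns True; else False.
- env.goto_joints(angles): joint-space move.
- env.grip(opening, f_grip=None): finger opening in m; f_grip is the grip in N (None keeps the last); returns when the fingers have stopped.
- env.dwell(seconds).
- kin.inverse_kinematics(position, orientation): joint angles nearest the present ones, or None.
- env.get_state(): the state.
- camera(name): name is "side" or "top"; returns (picture, depth): 384x512x3 uint8, blue, green, red; 384x512 float32, m along the optical axis (not along the pixel's ray), 0 where there is no reading.
- calibration(name): a dict with "fx", "fy", "cx", "cy" (pixels), "rvec" (rotation vector, rad) and "tvec" (3), from world to camera coordinates, as OpenCV has them. Camera axes: x right, y down, z forward; pixel columns grow to the right and rows downward; lengths in m; the calibration is good to about 2 mm. A picture is of the moment at which its call begins. calibration takes no time and is no camera call.
A pose or a line that the arm cannot do raises env.PlanningError and nothing moves.
- job.job_done(): hands the job in, once; it reports no verdict.
The state is a dict: "time": time; "qpos": joint angles; "joint_velocities": joint speeds; "joint_torque": joint torques, N m; "tcp_pos": TCP position; "orientation": TCP orientation; "force": force on the tool from outside, world axes, zero at the start; "torque": the same for the moment, N m; "opening": finger opening in m.
Only numpy, scipy, OpenCV 4.12 (cv2) and the standard library are available. Lean on these libraries where they do the work, as an engineer would, in place of code of your own. Each camera call takes 0.05 s, during which the arm holds its last target. There are 200 camera calls.

## Working session

There is one attempt and no reset: what is moved stays moved. The work goes in short steps, each a Python script; the robot and the scene stay as the last script left them, time stands still between calls to the robot, and variables do not carry over. Pictures are saved under pics/ and viewed, about 8 in all and at most 12, crops included, and the job is handed in when it is done.

```bash
mkdir -p pics
cat > h.py <<'E'
import numpy as np, cv2
from cell import env, kin, camera, calibration, job
def cam(n):
    c=calibration(n); R=cv2.Rodrigues(np.array(c["rvec"],float))[0]; t=np.array(c["tvec"],float).ravel()
    return c,R,t
def ray(n,u,v,z):
    c,R,t=cam(n); o=-R.T@t; d=R.T@np.array([(u-c["cx"])/c["fx"],(v-c["cy"])/c["fy"],1.])
    return o+d*(z-o[2])/d[2]
def proj(n,p):
    c,R,t=cam(n); q=R@np.array(p,float)+t
    return np.array([c["cx"]+c["fx"]*q[0]/q[2],c["cy"]+c["fy"]*q[1]/q[2]])
E
python3 - <<'E'
from h import *
for n in ("top","side"):
    p,d=camera(n); cv2.imwrite(f"pics/{n}0.png",p); c,R,t=cam(n); print(n,c["fx"],-R.T@t,R[2])
s=env.get_state(); print(s["time"],s["tcp_pos"],s["orientation"],s["force"],env.nose_length)
E
```

```text
top 382.7708189698998 [ 0.29099075 -0.16516985  1.27568988] [ 0.22038622 -0.00274002 -0.97540884]
side 389.62460339876424 [ 1.47620731 -0.50298748  0.5866908 ] [-0.83568691  0.27930623 -0.47287992]
0.1 [ 0.20504866 -0.64268185  0.30302907] [-7.91422198e-04  9.88097177e-01  1.53828826e-01 -1.83938089e-04] [ 0.16423843 -0.43454825 -0.54480892] 0.0726
```

View pics/top0.png

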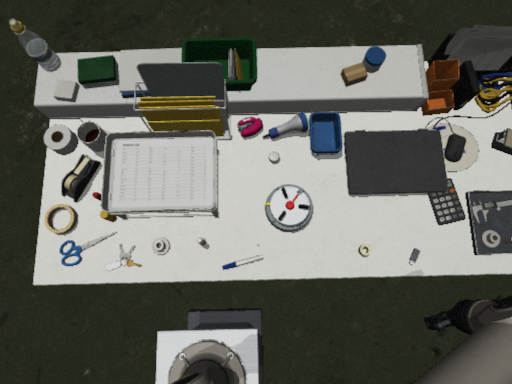

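View pics/side0.png

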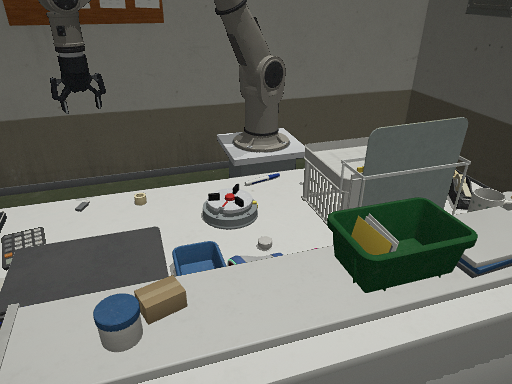

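Top view: the stand is at about (289,207), with the lug to its left at about (268,204). The red line points up and to the right. Next I measure by colour.

```bash
cat > m.py <<'E'
from h import *
def measure(zp=0.052, ps=None, save=None, dbg=True):
    p=ps if ps is not None else camera("top")[0]
    if save: cv2.imwrite(f"pics/{save}.png",cv2.resize(p[170:245,250:330],None,fx=8,fy=8,interpolation=cv2.INTER_CUBIC))
    hsv=cv2.cvtColor(p,cv2.COLOR_BGR2HSV); H,S,V=[hsv[...,i].astype(int) for i in range(3)]
    yy,xx=np.mgrid[:384,:512]; near=(np.hypot(xx-289,yy-207)<26)
    red=near&((H<8)|(H>172))&(S>130)&(V>80); yel=near&(H>18)&(H<35)&(S>110)&(V>90)
    n,l,st,ce=cv2.connectedComponentsWithStats(cv2.erode(red.astype(np.uint8),np.ones((3,3),np.uint8)))
    k=1+np.argmax(st[1:,4]); hub=ray("top",*ce[k],zp+.012)
    r=np.argwhere(red)[:,::-1]; P=np.array([ray("top",u,v,zp) for u,v in r]); D=P[:,:2]-hub[:2]
    far=np.hypot(*D.T)>.020; na=np.arctan2(*D[far].sum(0)[::-1])
    y=np.argwhere(yel)[:,::-1]; L=np.mean([ray("top",u,v,.038)[:2] for u,v in y],0); dl=L-hub[:2]
    la=np.arctan2(dl[1],dl[0])
    dk=near&(V<55); n,l,st,ce=cv2.connectedComponentsWithStats(dk.astype(np.uint8))
    print("hub",hub,"npx",far.sum(),"notch deg",np.degrees(na),"lug",L,np.hypot(*dl),np.degrees(la),len(y))
    for i in range(1,n):
        if st[i,4]>8:
            f=ray("top",*ce[i],zp+.014)[:2]-hub[:2]; print(" fin",st[i,4],np.hypot(*f),np.degrees(np.arctan2(f[1],f[0])))
    return hub,na,la
E
python3 - <<'E'
from m import *
p=cv2.imread("pics/top0.png"); measure(ps=p,save="c0")
# stand centre, side view hub ray
s=cv2.imread("pics/side0.png"); h=cv2.cvtColor(s,cv2.COLOR_BGR2HSV); m=((h[...,0]<8)|(h[...,0]>172))&(h[...,1]>130)&(h[...,2]>80)
yy,xx=np.mgrid[:384,:512]; m&=(np.hypot(xx-230,yy-200)<30)
v,u=np.nonzero(m); print("side hub",ray("side",np.median(u),v.min()+2,.064))
cv2.imwrite("pics/cs0.png",cv2.resize(s[170:245,190:270],None,fx=6,fy=6,interpolation=cv2.INTER_CUBIC))
E
```

```text
hub [ 0.53260417 -0.2730054   0.064     ] npx 7 notch deg -37.7545514074742 lug [ 0.54469935 -0.203515  ] 0.07053516012706153 80.1262779061143 12
 fin 22 0.04348838738764761 21.212666194274927
 fin 25 0.043780577134963486 -98.42452987233322
 fin 18 0.04412955087623763 141.87425439920497
 fin 12 0.08315351515965329 157.37464999679514
side hub [ 0.53647283 -0.27622643  0.064     ]
```

View pics/c0.png

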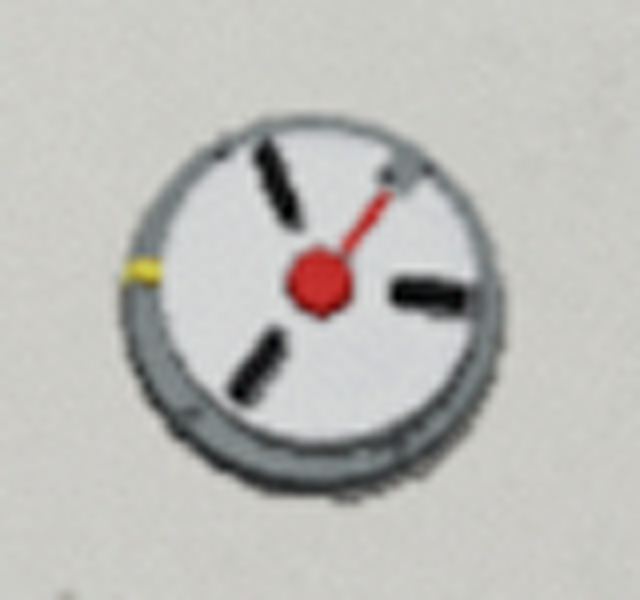

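View pics/cs0.png

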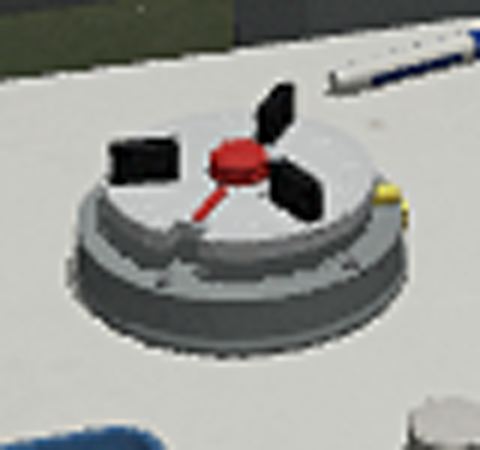

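Top and side agree on the hub at about (0.534,-0.2745). The three fins give the notch at about -38.4° and the lug is at about 80°, so I push CCW by about 118°. I'll push fin2 with the closed fingers in an arc that rotates with the disc, stopping short first.

```bash
cat > mv.py <<'E'
from h import *
C=np.array([.534,-.2745]); NL=env.nose_length
def pose(f,off,ztip,r=.044,flip=0):
    a=np.radians(f); er=np.array([np.cos(a),np.sin(a)]); et=np.array([-er[1],er[0]])
    y=a+np.pi/2+flip*np.pi; return [*(C+r*er-off*et),ztip+NL],[0,np.cos(y/2),np.sin(y/2),0]
def arc(f0,f1,off,z=.058,v=.05,flip=0):
    fs=np.linspace(f0,f1,max(2,int(abs(f1-f0)/8)+2))[1:]
    for f in fs:
        p,q=pose(f,off,z,flip=flip); env.movel(p,velocity=v,rot=q)
def st():
    s=env.get_state(); print("t %.2f"%s["time"],"tcp",np.round(s["tcp_pos"],4),"F",np.round(s["force"],1),"op",round(s["opening"],4))
E
python3 - <<'E'
from mv import *
env.grip(0.0)
p,q=pose(-98.4,.026,.12); env.reach(p,q); st()
p,q=pose(-98.4,.026,.058); print(env.movel(p,velocity=.1,stop_force=6)); st()
p,q=pose(-98.4,.0155,.058); env.movel(p,velocity=.05); st()
arc(-98.4,-60,.0155); st()
p,d=camera("side"); cv2.imwrite("pics/s1.png",cv2.resize(p[110:245,160:300],None,fx=5,fy=5))
E
```

```text
t 2.54 tcp [ 0.5014 -0.3156  0.1929] F [-0.1  0.7  0. ] op 0.0007
False
t 3.31 tcp [ 0.5021 -0.3145  0.1309] F [ 0.9 -0.4  0.6] op 0.0001
t 3.67 tcp [ 0.513  -0.3158  0.131 ] F [ 0.6 -0.  -0.1] op 0.0001
t 5.08 tcp [ 0.5424 -0.3203  0.1305] F [-0.2  0.2 -0.3] op 0.0
```

View pics/s1.png

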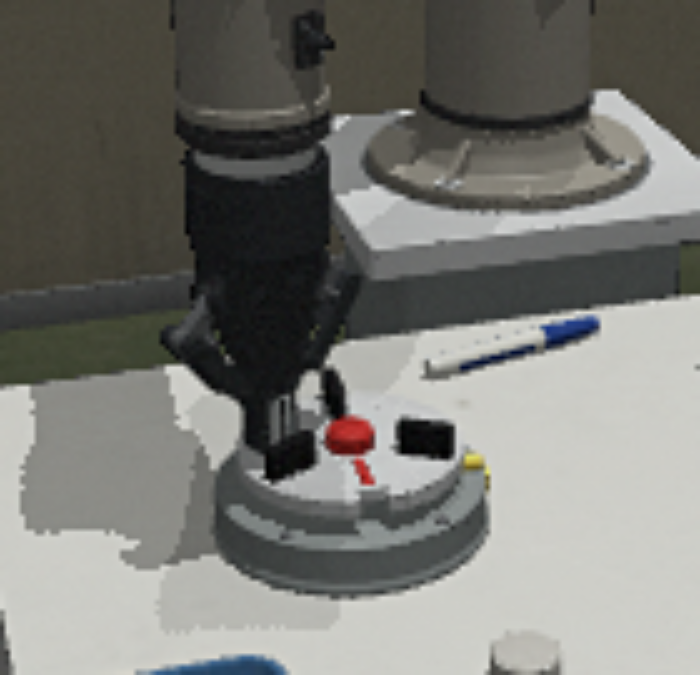

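The closed fingers are behind the fin and the disc is turning level. I continue to 10° short, back off and look.

Run:
```python
from mv import *; from m import measure
arc(-60,10,.0155,v=.06); env.dwell(.2); st()
p,q=pose(10,.024,.058); env.movel(p,velocity=.08)
p,q=pose(10,.024,.15); env.movel(p,velocity=.2)
env.movel([.42,-.42,.25],velocity=.3); env.dwell(.2); st()
measure(save="c2")
p,d=camera("side"); cv2.imwrite("pics/s2.png",cv2.resize(p[170:245,190:270],None,fx=6,fy=6,interpolation=cv2.INTER_CUBIC))
```

```text
t 7.88 tcp [ 0.58   -0.2824  0.1306] F [ 0.6 -0.  -0.4] op 0.0004
t 9.80 tcp [ 0.4216 -0.4183  0.2497] F [ 0.3 -0.1 -0.8] op -0.0001
hub [ 0.53197403 -0.2718049   0.064     ] npx 9 notch deg 66.14384431859378 lug [ 0.544215   -0.20262008] 0.07025938125994695 79.96641405300812 10
 fin 19 0.044020198472772075 7.341333158529704
 fin 23 0.04454525488193592 -110.74096229378627
 fin 20 0.044074891618533056 129.52252941826492
```

View pics/c2.png

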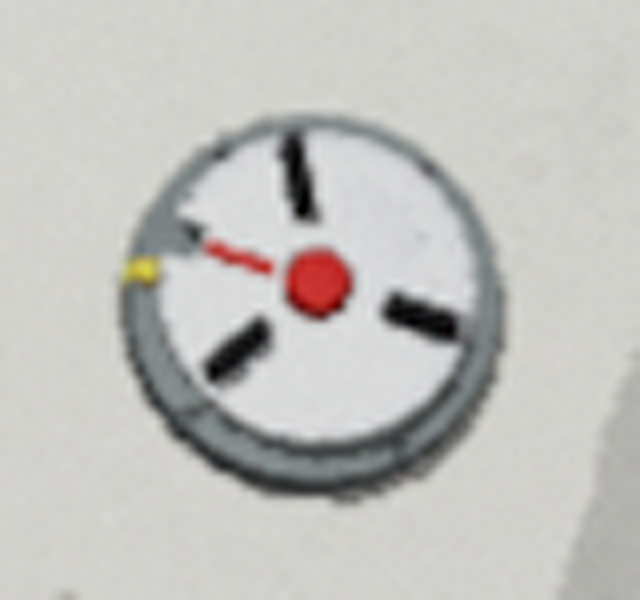

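The disc is at about 68.7° (fin mean) and the lug at about 79.5–80°, so I push the last 11°.

Run:
```python
from mv import *; from m import measure
p,q=pose(8,.024,.15); env.reach(p,q)
p,q=pose(8,.024,.058); env.movel(p,velocity=.15,stop_force=8)
p,q=pose(8,.0155,.058); env.movel(p,velocity=.05)
arc(8,20.8,.0155,v=.04); env.dwell(.2); st()
p,q=pose(20.8,.024,.058); env.movel(p,velocity=.08)
p,q=pose(20.8,.024,.15); env.movel(p,velocity=.2)
env.movel([.42,-.42,.25],velocity=.3); env.dwell(.2); st()
measure(save="c3")
p,d=camera("side"); cv2.imwrite("pics/s3.png",cv2.resize(p[170:245,190:270],None,fx=6,fy=6,interpolation=cv2.INTER_CUBIC))
cv2.imwrite("pics/b3.png",np.hstack([cv2.resize(cv2.imread("pics/c3.png"),(400,375)),cv2.resize(cv2.imread("pics/s3.png"),(400,375))]))
```

```text
t 12.59 tcp [ 0.5806 -0.2736  0.1306] F [-0.2 -0.  -0.6] op 0.0002
t 14.53 tcp [ 0.4216 -0.4182  0.2497] F [ 0.5 -1.2  0.2] op 0.0
hub [ 0.53197403 -0.2718049   0.064     ] npx 7 notch deg 76.84034849156205 lug [ 0.5437381  -0.20854782] 0.06434167926486693 79.46491776950137 20
 fin 20 0.043448470992933495 18.09771547083165
 fin 24 0.04505870697622668 -99.53755264843468
 fin 19 0.04307007155970351 140.9782686367667
```

View pics/b3.png

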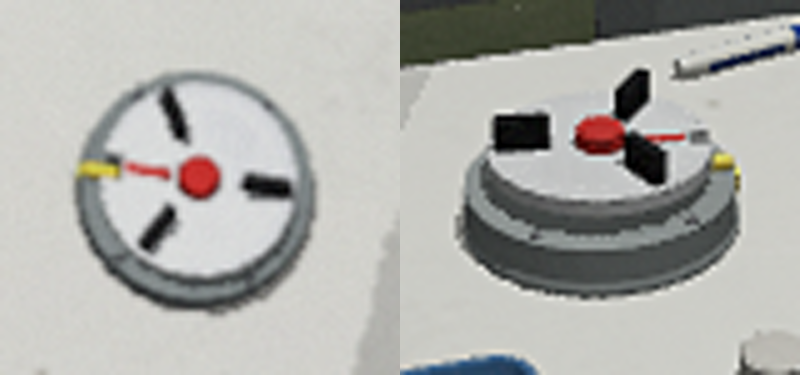

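The lug shows inside the notch, and the expected parallax accounts for its offset. The fin mean puts the notch at 79.85° against 79.5–80° for the lug. I press on the hub with a force stop.

Run:
```python
from mv import *
a=np.radians(60); q=[0,np.cos(a/2),np.sin(a/2),0]; c=[.5335,-.274]
env.reach([*c,.12+NL],q)
print(env.movel([*c,.070+NL],velocity=.1,stop_force=6)); st()
for z in (.064,.060,.057,.054,.051,.049):
    r=env.movel([*c,z+NL],velocity=.015,stop_force=22); print(z,r); st()
    if r: break
p,d=camera("side"); cv2.imwrite("pics/s4.png",cv2.resize(p[150:245,170:290],None,fx=5,fy=5))
```

```text
False
t 16.36 tcp [ 0.5337 -0.2742  0.1427] F [0.4 0.8 1. ] op -0.0001
0.064 False
t 16.91 tcp [ 0.5335 -0.274   0.1366] F [ 0.9 -1.1  0.7] op 0.0001
0.06 False
t 17.32 tcp [ 0.5336 -0.274   0.1328] F [-1.  -0.1  2.9] op -0.0
0.057 False
t 17.68 tcp [ 0.5336 -0.274   0.1297] F [-0.5  0.2  3.8] op 0.0002
0.054 False
t 18.02 tcp [ 0.5335 -0.274   0.1266] F [-0.4 -0.4  3.9] op -0.0
0.051 True
t 18.29 tcp [ 0.5336 -0.274   0.1248] F [-1.4  0.1  6. ] op 0.0001
```

View pics/s4.png

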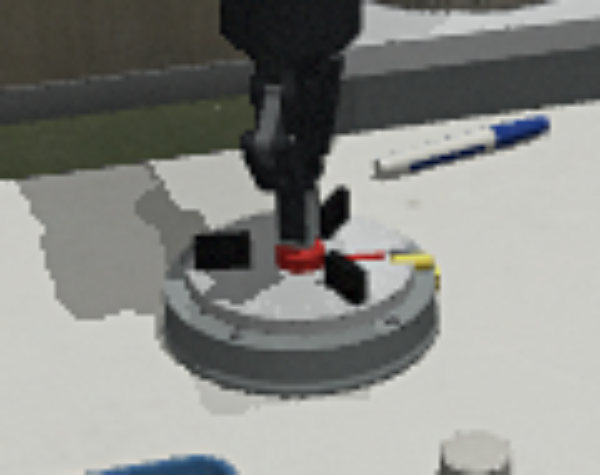

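The disc has dropped over the lug: the push stopped hard with the tip at 52 mm, which is the seated hub height. One firmer press, then up and check.

Run:
```python
from mv import *; from m import measure
c=[.5335,-.274]
print(env.movel([*c,.048+NL],velocity=.015,stop_force=30)); st()
env.movel([*c,.15+NL],velocity=.1)
env.movel([.42,-.42,.28],velocity=.3); env.dwell(.3); st()
measure(zp=.04,save="c5")
p,d=camera("side"); cv2.imwrite("pics/s5.png",p[170:245,190:270])
cv2.imwrite("pics/b5.png",np.hstack([cv2.resize(cv2.imread("pics/c5.png"),(400,375)),cv2.resize(cv2.imread("pics/s5.png"),(400,375),interpolation=cv2.INTER_CUBIC)]))
# plate heights round the disc from top depth
_,d=camera("top"); k,R,t=cam("top")
for a in (50,110,170,230,290,350):
    P=[c[0]+.045*np.cos(np.radians(a)),c[1]+.045*np.sin(np.radians(a)),.04]; u,v=np.round(proj("top",P)).astype(int)
    z=np.median(d[v-1:v+2,u-1:u+2]); X=R.T@(np.array([(u-k["cx"])/k["fx"]*z,(v-k["cy"])/k["fy"]*z,z])-t); print(a,np.round(X,4))
```

```text
True
t 18.57 tcp [ 0.5337 -0.274   0.1247] F [-1.9  0.4  6.6] op -0.0001
t 20.80 tcp [ 0.421  -0.4187  0.2796] F [ 0.5  0.3 -0.6] op -0.0001
hub [ 0.53105197 -0.27227885  0.052     ] npx 9 notch deg 75.79623256962387 lug [ 0.5428673  -0.20978589] 0.06360009330023371 79.29365514894401 24
 fin 20 0.045492598853134766 18.274727678723018
 fin 25 0.04519447517156658 -98.75462591856304
 fin 20 0.04202289514710771 139.36711587401768
50 [ 0.561  -0.2381  0.0408]
110 [ 0.5177 -0.2333  0.0395]
170 [ 0.4905 -0.2651  0.0388]
230 [ 0.506  -0.3083  0.0394]
290 [ 0.5492 -0.3169  0.04  ]
350 [ 0.5772 -0.2818  0.0399]
```

View pics/b5.png

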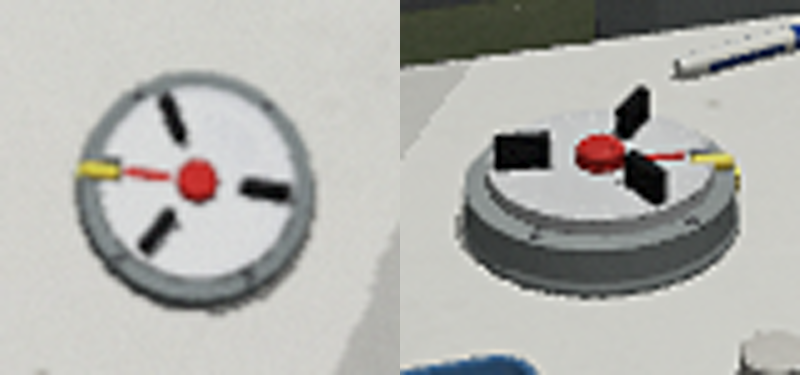

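```bash
python3 -c "
from cell import job; job.job_done()"
```

```text
the job is handed in; nothing more can be done
```

The disc is turned and pressed home over the lug, and I handed the job in at about 21 s on the robot's clock. I pushed fin2 counter-clockwise about 118° in two arcs with the closed fingertips, pressed the hub down, and moved the arm clear.

**Last checks**
- **Alignment:** in both camera views the yellow lug sits in the notch.
- **Seating:** the press stopped hard with the fingertip at 52 mm, the hub height when the disc is seated. A firmer second press moved it no further.
- **Level:** the plate top read 38.8–40.8 mm at six points round the disc, against 40 mm when seated. The scatter is within the 2 mm calibration error.
- **Other parts:** nothing else was touched. I did not re-measure where the loose parts stand.

**Disagreements:** the thin red line read about 76–77° by its few pixels, while the fins gave about 79.7–79.9° and the lug about 79.3–79.5°. I went by the fins, and the disc dropped over the lug with no sign of blocking. The force reading after each stop was only about 6 N, below the 22 N and 30 N stop thresholds, so the peak pressing force was not logged.

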